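# Find the rattling pencil tin

### The job

A heavy brass ball from an easel has ended up in one of the three sealed pencil tins: take the red, then the yellow, then the blue tin, lift each clear of the table and shake it by tipping its striped end steeply up and then steeply down (a good 30 degrees each way), feeling for the ball that rolls and knocks inside. Put the tins that do not rattle back flat on the table where they stood, and present the one that rattles: hold it level and still over the middle of the round cork mat, at least a hand's width (100 mm) up. Finish while holding it there, and leave the ink jar, the water bottle and the eraser alone.

Things in the scene. Friction and masses are not known exactly. Their poses are not given: they have to be found in the camera images.
- tin_red: red sealed tin, closed box 130 (x) x 55 (y) x 45 mm high; white band round its +x end = striped end. Origin: centre of the underside. 0.17 to 0.38 kg, so weight tells little. Grip it across y at mid-length. May hold the brass ball (35 mm, 0.19 kg), which rolls freely 43 mm either side of the middle, knocks, and pulls the lower end down with 0.08 N m; else just a light silent pad
- tin_yellow: yellow sealed tin, closed box 130 (x) x 55 (y) x 45 mm high; white band round its +x end = striped end. Origin: centre of the underside. 0.17 to 0.38 kg, so weight tells little. Grip it across y at mid-length. May hold the brass ball (35 mm, 0.19 kg), which rolls freely 43 mm either side of the middle, knocks, and pulls the lower end down with 0.08 N m; else just a light silent pad
- tin_blue: blue sealed tin, closed box 130 (x) x 55 (y) x 45 mm high; white band round its +x end = striped end. Origin: centre of the underside. 0.17 to 0.38 kg, so weight tells little. Grip it across y at mid-length. May hold the brass ball (35 mm, 0.19 kg), which rolls freely 43 mm either side of the middle, knocks, and pulls the lower end down with 0.08 N m; else just a light silent pad
- mat: round cork mat, 110 mm across, 4 mm thick, fixed to the table on the far side of the tins. Origin: centre of its underside
- ink_jar: amber ink jar with a black cap, 56 mm across, 65 mm high, origin at the centre of its underside; leave it alone
- water_bottle: clear water bottle with a white cap, 66 mm across, 200 mm high, origin at the centre of its underside; leave it alone
- eraser: white eraser lying flat, 55 x 25 x 14 mm, origin at the centre of its underside; leave it alone
Things that resemble listed ones, but are neither listed nor needed, are in the scene too. Several things have the shape of the tin_yellow; the one meant has the colours described above. Of the things that look like the tin_blue, take the one that is nearest to the robot's base at the start.

How it is judged (in metres and radians):
On the way, in this order (a step that is already met when the one before it is completed fails the run):
1. the red tin is off the table (underside centre above 35 mm) with its striped end tipped up by 20 degrees or more (height (world z) of tin_red above 0.035 m and angle between tin_red's own x axis and vertical below 1.22 rad), for 0.1 s.
2. the red tin is off the table (underside centre above 35 mm) with its striped end tipped down by 20 degrees or more (height (world z) of tin_red above 0.035 m and angle between tin_red's own x axis and vertical above 1.92 rad), for 0.1 s.
3. the yellow tin is off the table (underside centre above 35 mm) with its striped end tipped up by 20 degrees or more (height (world z) of tin_yellow above 0.035 m and angle between tin_yellow's own x axis and vertical below 1.22 rad), for 0.1 s.
4. the yellow tin is off the table (underside centre above 35 mm) with its striped end tipped down by 20 degrees or more (height (world z) of tin_yellow above 0.035 m and angle between tin_yellow's own x axis and vertical above 1.92 rad), for 0.1 s.
5. the blue tin is off the table (underside centre above 35 mm) with its striped end tipped up by 20 degrees or more (height (world z) of tin_blue above 0.035 m and angle between tin_blue's own x axis and vertical below 1.22 rad), for 0.1 s.
6. the blue tin is off the table (underside centre above 35 mm) with its striped end tipped down by 20 degrees or more (height (world z) of tin_blue above 0.035 m and angle between tin_blue's own x axis and vertical above 1.92 rad), for 0.1 s.
At the end, for the whole second after the job is handed in: The tin with the loose ball is held by the fingers, level within 15 degrees and still, its centre within 50 mm of the mat's centre from above, underside 90 mm or more above the table; the other two stand flat, let go and at rest, within 60 mm of where they began (((distance between finial_c0 and tin_red below 0.075 m and height (world z) of tin_red above 0.09 m and horizontal distance between tin_red and mat below 0.05 m and angle between tin_red's own z axis and vertical below 0.26 rad and contact force between the fingers and tin_red above 2 N and linear speed of tin_red below 0.05 m/s and height (world z) of each of tin_yellow, tin_blue below 0.008 m and angle between each of tin_yellow, tin_blue's own z axis and vertical below 0.08 rad and distance of each of tin_yellow, tin_blue from where it was at the start of the episode below 0.06 m and linear speed of each of tin_yellow, tin_blue below 0.03 m/s and contact force between the arm and tin_yellow below 0.5 N and contact force between the arm and tin_blue below 0.5 N) or (distance between finial_c0 and tin_yellow below 0.075 m and height (world z) of tin_yellow above 0.09 m and horizontal distance between tin_yellow and mat below 0.05 m and angle between tin_yellow's own z axis and vertical below 0.26 rad and contact force between the fingers and tin_yellow above 2 N and linear speed of tin_yellow below 0.05 m/s and height (world z) of each of tin_red, tin_blue below 0.008 m and angle between each of tin_red, tin_blue's own z axis and vertical below 0.08 rad and distance of each of tin_red, tin_blue from where it was at the start of the episode below 0.06 m and linear speed of each of tin_red, tin_blue below 0.03 m/s and contact force between the arm and tin_red below 0.5 N and contact force between the arm and tin_blue below 0.5 N) or (distance between finial_c0 and tin_blue below 0.075 m and height (world z) of tin_blue above 0.09 m and horizontal distance between tin_blue and mat below 0.05 m and angle between tin_blue's own z axis and vertical below 0.26 rad and contact force between the fingers and tin_blue above 2 N and linear speed of tin_blue below 0.05 m/s and height (world z) of each of tin_red, tin_yellow below 0.008 m and angle between each of tin_red, tin_yellow's own z axis and vertical below 0.08 rad and distance of each of tin_red, tin_yellow from where it was at the start of the episode below 0.06 m and linear speed of each of tin_red, tin_yellow below 0.03 m/s and contact force between the arm and tin_red below 0.5 N and contact force between the arm and tin_yellow below 0.5 N))); the arm keeps its last pose, push and grip.
It fails at once if the ink jar is pushed more than 30 mm or knocked over (distance of ink_jar from where it was at the start of the episode above 0.03 m or angle between ink_jar's own z axis and vertical above 0.5 rad).
It fails at once if the water bottle is pushed more than 30 mm or knocked over (distance of water_bottle from where it was at the start of the episode above 0.03 m or angle between water_bottle's own z axis and vertical above 0.5 rad).
It fails at once if the eraser is pushed more than 30 mm or knocked over (distance of eraser from where it was at the start of the episode above 0.03 m or angle between eraser's own z axis and vertical above 0.5 rad).
It also fails if it takes over 72 s, if anything falls off the work surface, if the arm or the gripper's body presses on something with over 40 N, if the wrist force passes 120 N, or if a joint passes its speed limit or range.

### The arm

A 6-joint arm with a two-finger parallel gripper is mounted at the origin on the work surface. World frame = base frame: x ahead of the robot, y to its left, z up, the work surface at z = 0. Lengths are in mm, angles in rad, forces in N, time in s.
With the tool pointing down it reaches from about 275 to 750 mm from the base axis. Payload 10.2 kg.
Tool frame: the origin (TCP) lies midway between the tips of the shut fingers; the grasp point (between the pads) lies grip_depth behind it (grip_depth is the distance from the TCP to the grasp point, in mm); z points along the fingers, y is the line along which they close (so a half turn about z gives the same grasp; the last joint's range is limited). The gripper opens to 85 mm and grips with 20 to 120 N. Pads are 22 mm wide; open, the fingers measure 114 mm over their backs; the gripper's body (76 mm by 85 mm) begins 54 mm behind the grasp point. The pads swing forward as they close: fully open they stand 13 mm farther back than shut.
Start: joints at [0.884, 0.313, 1.498, -0, 1.331, -0.223], TCP at [234.872, 469.539, 231.294] pointing down, gripper open.
Joint ranges: [-2.94, 2.94], [-0.97, 2.17], [0.19, 2.56], [-1.23, 4.37], [0.02, 3.11], [-2.88, 2.88]. Speed limits (rad/s): [2.39, 2.39, 3.01, 3.14, 3.14, 3.14].

### API

Orientations are given as a unit quaternion [w, x, y, z].
In Python, from rig import * gives the robot as it stands.
- The arm moves only by the tool servo_tool, never from a script. Its argument "commands" is a list of rows, each a list of 3 entries, a list of its own where there are three numbers: the gripper command: -1 is fully open, 1 is shut, values between are in proportion, then the shift along the tool's x, y, z in m, then the turn, a rotation vector about the tool's x, y, z in units of 6 degrees (1.0 is 6 degrees). In form: [[grip, [dx, dy, dz], [ax, ay, az]], ...]. A call has 1 to 10 rows; each row shifts and turns the commanded pose from where the row before left it, along the tool's axes as they then stand; what a row does not reach is not made up. A row lasts 1/12 s, in which the tool goes at most 41.7 mm and 7.16 degrees, less where a joint would pass 70% of its speed; a pose out of reach is approached as far as the arm can. A call is refused whole if a number of a shift passes 0.0417 or a number of a turn 1, either way. A call with a gripper value outside its range is refused whole. The fingers move at their own pace and stop on an object; "squeeze" is the grip in N (left out, the last holds). Time passes only in rows, so rows that do not move let the fingers close. It gives the time, the measured TCP pose, the force, the opening and the grip force at its end, in the units of the state.
- sense(): the state, without advancing time (a new reading comes with each control period).
- capture(name): name is "side" or "top" or "wrist"; returns a dict with "pixels" (420x560x3 uint8, red, green, blue), "z_map" (420x560 float32, mm along the optical axis (not along the pixel's ray), 0 where there is no reading), "fx", "fy", "cx", "cy" (pixels), "distortion" ([k1, k2, p1, p2, k3] as OpenCV has them; the pictures are not rectified), "rvec" (rotation vector, rad) and "tvec" (3), from world to camera coordinates, as OpenCV has them; the wrist camera has in their place "T_tool_cam" (4x4, takes a point from camera to tool coordinates, whose origin is the TCP and whose axes are the flange's). Camera axes: x right, y down, z forward; pixel columns grow to the right and rows downward; lengths in mm; the calibration is good to about 2 mm. A picture is of the moment at which its call begins: read the wrist's pose just before it.
- finish_job(): hands the job in; it is judged then, once.
The state is a dict: "time_s": time; "joints": joint angles; "dq": joint speeds; "tau": joint torques, N m; "eef_pos": TCP position; "ee_rot": TCP orientation; "force": force on the tool from outside, world axes, zero at the start; "wrist_torque": the same for the moment, N m; "grip_width": opening from 0.0 (shut) to 1.0 (fully open); "grip_force": force on a finger pad.
Only numpy, scipy, OpenCV 4.12 (cv2) and the standard library are available. Lean on these libraries where they do the work, as an engineer would, in place of code of your own. Each camera call takes 0.05 s, during which the arm holds its last target. There are 200 camera calls.

## Working session

There is one attempt and no reset: what is moved stays moved. The work goes in short steps, Python scripts to look and compute and a tool call to move; the robot and the scene stay as the last step left them, time stands still between calls to the robot, and variables do not carry over. Pictures are saved under pics/ and viewed, at most 10 in all, crops included, and the job is handed in when it is done.

Besides the shell and the picture viewer there is one more tool, called after "Call:" as name([rows], argument=value, ...), one row to a line, values as JSON. servo_tool: Moves the arm, as the interface text tells. Its arguments: {"type":"object","properties":{"commands":{"type":"array"},"squeeze":{"type":"number"}},"required":["commands"]}

```bash
mkdir -p pics
python3 - <<'E'
from rig import *
import cv2,numpy as np
s=sense();print(s)
for n in("top","side"):
    c=capture(n);cv2.imwrite(f"pics/{n}0.png",cv2.cvtColor(c["pixels"],cv2.COLOR_RGB2BGR));np.savez(f"/tmp/{n}.npz",**c)
    print(n,c["rvec"],c["tvec"],c["fx"],c["distortion"])
E
```

```text
{'time_s': 0.0, 'joints': array([ 8.83619053e-01,  3.13484027e-01,  1.49843271e+00, -1.78786900e-05,
        1.33096286e+00, -2.23409399e-01]), 'dq': array([-0.00054128, -0.00128577,  0.00108242,  0.00141478, -0.00018943,
        0.00045673]), 'tau': array([ 1.60817071e-04, -4.12271583e+01, -2.59741008e+01, -2.17589582e-04,
        4.08734384e-03, -2.65827322e-05]), 'eef_pos': array([234.70289071, 469.34127573, 230.71929918]), 'ee_rot': array([-2.75152405e-04,  2.29809325e-01,  9.73235460e-01, -5.81738256e-04]), 'force': array([0.5642821 , 0.23514725, 0.32071053]), 'wrist_torque': array([-0.02014988,  0.00869612,  0.00841441]), 'grip_force': 0.0, 'grip_width': 1.0003584794922797}
top [ 2.16337596 -2.20209695  0.08890997] [ 113.67193526  509.75620378 1215.6139163 ] 458.82576423630763 [-0.07529418  0.          0.          0.          0.        ]
side [ 0.11890192 -2.9587655   0.98870307] [ 534.10236084  -42.40087934 1131.52453921] 425.8779808723035 [-0.13183073  0.          0.          0.          0.        ]
```

View pics/top0.png

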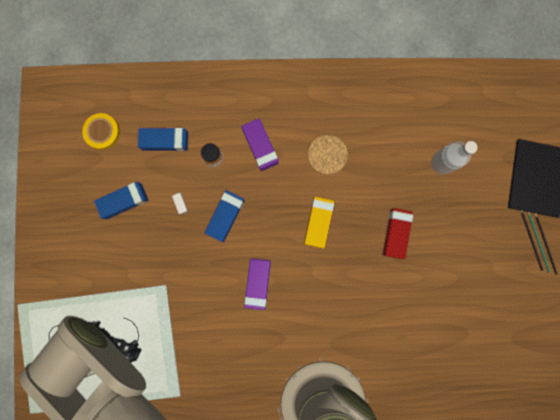

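View pics/side0.png

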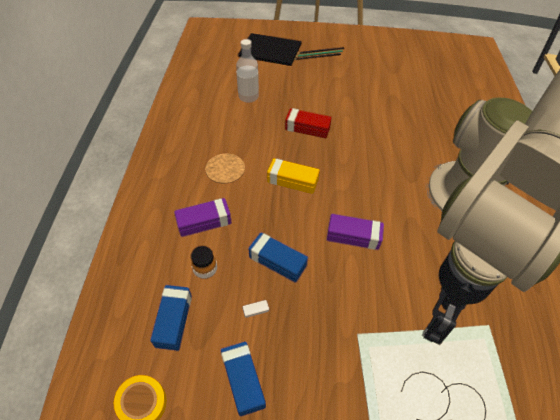

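The top view shows red at (399,234), yellow at (320,222) and the mat at (328,154). The nearest blue tin to the base at (325,400) is the one at (224,216). The stripes are all at the upper end of each tin in the image. I'll measure the tins by depth.

```bash
cat > h.py <<'E'
import numpy as np,cv2
def world(c):
    R=cv2.Rodrigues(np.array(c["rvec"]))[0];t=np.array(c["tvec"]).ravel()
    K=np.array([[c["fx"],0,c["cx"]],[0,c["fy"],c["cy"]],[0,0,1.]])
    h,w=c["z_map"].shape;u,v=np.meshgrid(np.arange(w),np.arange(h))
    n=cv2.undistortPoints(np.stack([u.ravel(),v.ravel()],1).astype(float)[:,None],K,np.array(c["distortion"],float)).reshape(-1,2)
    z=c["z_map"].reshape(-1,1)
    P=np.hstack([n*z,z]);return ((P-t)@R).reshape(h,w,3)
def tin(c,W,u,v,r=35):
    h=np.s_[v-r:v+r,u-r:u+r];M=((W[h][...,2]>35)&(W[h][...,2]<56)).astype(np.uint8)
    _,L=cv2.connectedComponents(M);M=L==L[r,r]
    p=W[h][M];px=c["pixels"][h][M].astype(int)
    (cx,cy),(a,b),ang=cv2.minAreaRect(p[:,:2].astype(np.float32))
    wh=p[px.min(1)>130].mean(0);m=p.mean(0)
    d=np.radians(ang+(0 if a>b else 90));x=np.array([np.cos(d),np.sin(d)])
    if x@(wh-m)[:2]<0:x=-x
    return np.round([cx,cy,m[2],a,b,np.degrees(np.arctan2(x[1],x[0]))],1)
E
python3 - <<'E'
from h import *
c=dict(np.load("/tmp/top.npz"));W=world(c)
for n,u,v in(("red",399,236),("yel",319,224),("blue",224,218)):print(n,tin(c,W,u,v))
print("mat",W[154,328],"base",W[400,325])
for n,u,v in(("jar",210,153),("bottle",455,156),("eraser",180,203),("purple",258,284),("table",280,200)):print(n,W[v,u].round())
E
```

```text
red [ 450.6 -207.9   45.3   54.1  127.5  -12.4]
yel [484.7   3.2  45.4  55.5 127.5 -13.5]
blue [506.1 255.5  45.3  56.3 126.9 -28.1]
mat [674.19401708 -29.50460749   3.36788634] base [ 79.86943538  14.56674219 223.08167152]
jar [670. 287.  65.]
bottle [ 637. -331.  141.]
eraser [544. 377.  17.]
purple [325. 167.  43.]
table [549. 105.  -0.]
```

Call:
servo_tool([
  [-1, [-0.0248, -0.02545, 0], [0, 0, 0]],
  [-1, [-0.0248, -0.02545, 0], [0, 0, 0]],
  [-1, [-0.0248, -0.02545, 0], [0, 0, 0]],
  [-1, [-0.0248, -0.02545, 0], [0, 0, 0]],
  [-1, [-0.0248, -0.02545, 0], [0, 0, 0]],
  [-1, [-0.0248, -0.02545, 0], [0, 0, 0]],
  [-1, [-0.0248, -0.02545, 0], [0, 0, 0]],
  [-1, [-0.0248, -0.02545, 0], [0, 0, 0]],
  [-1, [-0.0248, -0.02545, 0], [0, 0, 0]],
  [-1, [-0.0248, -0.02545, 0], [0, 0, 0]],
], squeeze=80)

```text
time_s: 0.93
eef_pos: [342.8, 129.3, 231.3]
ee_rot: [0.0, 0.23, 0.973, 0.0]
force: [0.8, -0.5, -0.0]
grip_width: 0.998
grip_force: 0.0
```

Run:
```python
import rig
print([k for k in dir(rig) if k[0]!='_'],getattr(rig,'grip_depth',None))
s=rig.sense();print(s['eef_pos'],s['ee_rot'],s['joints'],s['time_s'])
```

```text
['PlanningError', 'capture', 'finish_job', 'grip_depth', 'sense'] 18.700000000000003
[342.7617917  129.34708888 231.25826783] [1.85391671e-05 2.29731417e-01 9.73254065e-01 4.70549363e-06] [ 3.78045673e-02 -4.90023752e-02  1.91542350e+00 -8.41371462e-07
  1.27513329e+00 -1.06938809e+00] 0.9333
```

Call:
servo_tool([
  [-1, [-0.0247, -0.0253, 0], [0, 0, 0]],
  [-1, [-0.0247, -0.0253, 0], [0, 0, 0]],
  [-1, [-0.0247, -0.0253, 0], [0, 0, 0]],
  [-1, [-0.0247, -0.0253, 0], [0, 0, 0]],
  [-1, [-0.0247, -0.0253, 0], [0, 0, 0]],
  [-1, [-0.0247, -0.0253, 0], [0, 0, 0]],
  [-1, [-0.0247, -0.0253, 0], [0, 0, 0]],
  [-1, [-0.0247, -0.0253, 0], [0, 0, 0]],
  [-1, [-0.0247, -0.0253, 0], [0, 0, 0]],
  [-1, [-0.0247, -0.0253, 0], [0, 0, 0]],
])

```text
time_s: 1.77
eef_pos: [450.6, -207.5, 231.0]
ee_rot: [-0.0, 0.23, 0.973, 0.0]
force: [1.2, 0.4, 0.3]
grip_width: 1.002
grip_force: 0.0
```

Call:
servo_tool([
  [-1, [0, 0, 0.02], [0, 0, -0.79]],
  [-1, [0, 0, 0.02], [0, 0, -0.79]],
  [-1, [0, 0, 0.02], [0, 0, -0.79]],
  [-1, [0, 0, 0], [0, 0, 0]],
  [-1, [0, 0, 0], [0, 0, 0]],
])

```text
time_s: 2.18
eef_pos: [450.3, -205.6, 171.1]
ee_rot: [-0.001, 0.109, 0.994, 0.001]
force: [-0.3, 0.2, 0.4]
grip_width: 1.0
grip_force: 0.0
```

```bash
cat >> h.py <<'E'
def wtin(name=None):
    """wrist camera: returns tin pose seen nearest tool axis, in world, plus tool-frame correction"""
    from rig import sense,capture
    from scipy.spatial.transform import Rotation as Ro
    s=sense();c=capture("wrist")
    w,x,y,z=s["ee_rot"];T=np.eye(4);T[:3,:3]=Ro.from_quat([x,y,z,w]).as_matrix();T[:3,3]=s["eef_pos"]
    M=np.linalg.inv(T@np.array(c["T_tool_cam"]))
    c["rvec"]=cv2.Rodrigues(M[:3,:3])[0];c["tvec"]=M[:3,3]
    if name:cv2.imwrite(f"pics/{name}.png",cv2.cvtColor(c["pixels"],cv2.COLOR_RGB2BGR))
    return s,T,c,world(c)
def wm(p,name=None):
    s,T,c,W=wtin(name)
    ok=(W[...,2]>37)&(W[...,2]<54)&(np.hypot(W[...,0]-p[0],W[...,1]-p[1])<85)&(c["z_map"]>0)
    # drop the gripper itself: only points more than 20 mm beyond the TCP plane
    q=W[ok];px=c["pixels"][ok].astype(int)
    (cx,cy),(a,b),ang=cv2.minAreaRect(q[:,:2].astype(np.float32))
    d=ang+(0 if a>b else 90)
    t=T[:3,:3].T@(np.array([cx,cy,4])-T[:3,3])
    yaw=np.degrees(np.arctan2(T[1,0],T[0,0]))
    print("centre",round(cx,1),round(cy,1),"size",round(a,1),round(b,1),"ang",round(d,1),"tool x ang",round(yaw,1),"shift to grasp (tool)",t.round(1),"turn deg tool z",round(-((d-yaw+90)%180-90),1),"t",s["time_s"],s["eef_pos"].round(1))
E
python3 -c "
from h import *
wm((450,-208),'w_red')"
```

```text
centre 452.4 -209.5 size 55.2 127.9 ang 167.7 tool x ang 167.5 shift to grasp (tool) [ -3.2  -3.5 167.1] turn deg tool z -0.2 t 2.1833 [ 450.3 -205.6  171.1]
```

View pics/w_red.png

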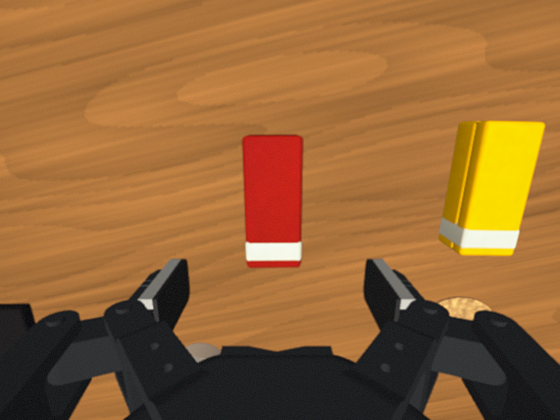

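The red tin is at (273,200), centred between the fingers, with its band at the lower end. It agrees with the top view to 2 mm, so I'll go down and grip.

Call:
servo_tool([
  [-1, [-0.003, -0.0035, 0.0278], [0, 0, 0]],
  [-1, [0, 0, 0.0278], [0, 0, 0]],
  [-1, [0, 0, 0.0278], [0, 0, 0]],
  [-1, [0, 0, 0.0278], [0, 0, 0]],
  [-1, [0, 0, 0.0278], [0, 0, 0]],
  [-1, [0, 0, 0.0278], [0, 0, 0]],
  [-1, [0, 0, 0], [0, 0, 0]],
  [1, [0, 0, 0], [0, 0, 0]],
  [1, [0, 0, 0], [0, 0, 0]],
  [1, [0, 0, 0], [0, 0, 0]],
])

```text
time_s: 3.07
eef_pos: [454.1, -210.7, 7.0]
ee_rot: [0.002, 0.108, 0.994, -0.001]
force: [1.0, 1.5, 1.7]
grip_width: 0.633
grip_force: 84.2
```

Call:
servo_tool([
  [1, [0, 0, 0], [0, 0, 0]],
  [1, [0, 0, 0], [0, 0, 0]],
  [1, [0, 0, 0], [0, 0, 0]],
  [1, [0, 0, 0], [0, 0, 0]],
])

```text
time_s: 3.4
eef_pos: [454.1, -210.8, 7.0]
ee_rot: [0.002, 0.108, 0.994, -0.001]
force: [-0.4, 1.1, 6.1]
grip_width: 0.635
grip_force: 85.3
```

Call:
servo_tool([
  [1, [0, 0, -0.02], [0, 0, 0]],
  [1, [0, 0, -0.025], [0, 0, 0]],
  [1, [0, 0, -0.03], [0, 0, 0]],
  [1, [0, 0, -0.03], [0, 0, 0]],
  [1, [0, 0, -0.03], [0, 0, 0]],
  [1, [0, 0, -0.025], [0, 0, 0]],
  [1, [0, 0, -0.02], [0, 0, 0]],
  [1, [0, 0, 0], [0, 0, 0]],
  [1, [0, 0, 0], [0, 0, 0]],
  [1, [0, 0, 0], [0, 0, 0]],
])

```text
time_s: 4.23
eef_pos: [452.2, -209.4, 183.7]
ee_rot: [-0.001, 0.108, 0.994, 0.0]
force: [0.2, 0.0, -4.4]
grip_width: 0.634
grip_force: 86.0
```

```bash
cat > p.py <<'E'
from rig import sense
import numpy as np
from scipy.spatial.transform import Rotation as Ro
s=sense();w,x,y,z=s["ee_rot"];R=Ro.from_quat([x,y,z,w]).as_matrix()
print(s["time_s"],s["eef_pos"].round(1),"x",R[:,0].round(3),"F",s["force"].round(2),"M",s["wrist_torque"].round(3),"Mtool",(R.T@s["wrist_torque"]).round(3),"grip",round(s["grip_width"],3),s["grip_force"],s["joints"].round(2))
E
python3 p.py
```

```text
4.2333 [ 452.2 -209.4  183.7] x [-0.977  0.214  0.001] F [ 0.21  0.   -4.4 ] M [-0.015 -0.028  0.013] Mtool [ 0.009 -0.03  -0.013] grip 0.634 86.029372215271 [-0.67  0.3   1.65  0.    1.2  -2.02]
```

Call:
servo_tool([
  [1, [0, 0, 0], [0, -0.9, 0]],
  [1, [0, 0, 0], [0, -0.9, 0]],
  [1, [0, 0, 0], [0, -0.9, 0]],
  [1, [0, 0, 0], [0, -0.9, 0]],
  [1, [0, 0, 0], [0, -0.9, 0]],
  [1, [0, 0, 0], [0, -0.9, 0]],
  [1, [0, 0, 0], [0, -0.6, 0]],
  [1, [0, 0, 0], [0, 0, 0]],
  [1, [0, 0, 0], [0, 0, 0]],
  [1, [0, 0, 0], [0, 0, 0]],
])

```text
time_s: 5.07
eef_pos: [452.9, -210.0, 184.3]
ee_rot: [0.306, 0.102, 0.946, -0.033]
force: [0.2, 0.2, -2.2]
grip_width: 0.633
grip_force: 85.8
```

Call:
servo_tool([
  [1, [0, 0, 0], [0, 0, 0]],
  [1, [0, 0, 0], [0, 0, 0]],
  [1, [0, 0, 0], [0, 0, 0]],
  [1, [0, 0, 0], [0, 0, 0]],
  [1, [0, 0, 0], [0, 0, 0]],
  [1, [0, 0, 0], [0, 0, 0]],
])

```text
time_s: 5.57
eef_pos: [452.8, -209.8, 184.5]
ee_rot: [0.307, 0.102, 0.946, -0.033]
force: [-0.6, -0.7, -3.2]
grip_width: 0.634
grip_force: 85.8
```

```bash
python3 p.py
```

```text
5.5667 [ 452.8 -209.8  184.5] x [-0.79   0.173 -0.588] F [-0.58 -0.72 -3.15] M [ 0.114  0.629 -0.017] Mtool [0.029 0.639 0.   ] grip 0.634 85.8252489566803 [-0.86  0.05  2.1   0.69  0.59 -2.72]
```

Call:
servo_tool([
  [1, [0, 0, 0], [0, 0.9, 0]],
  [1, [0, 0, 0], [0, 0.9, 0]],
  [1, [0, 0, 0], [0, 0.9, 0]],
  [1, [0, 0, 0], [0, 0.9, 0]],
  [1, [0, 0, 0], [0, 0.4, 0]],
  [1, [0, 0, 0], [0, 0, 0]],
  [1, [0, 0, 0], [0, 0, 0]],
  [1, [0, 0, 0], [0, 0, 0]],
  [1, [0, 0, 0], [0, 0, 0]],
])

```text
time_s: 6.32
eef_pos: [452.4, -209.4, 184.3]
ee_rot: [0.108, 0.107, 0.988, -0.011]
force: [0.0, 0.6, -4.6]
grip_width: 0.631
grip_force: 85.8
```

```bash
python3 p.py
```

```text
6.3167 [ 452.4 -209.4  184.3] x [-0.954  0.209 -0.216] F [ 0.01  0.56 -4.6 ] M [ 0.035  0.197 -0.032] Mtool [0.014 0.2   0.03 ] grip 0.631 85.79604864120483 [-0.73  0.19  1.8   0.13  0.96 -2.15]
```

Call:
servo_tool([
  [1, [0, 0, 0], [0, 0.9, 0]],
  [1, [0, 0, 0], [0, 0.9, 0]],
  [1, [0, 0, 0], [0, 0.9, 0]],
  [1, [0, 0, 0], [0, 0.6, 0]],
  [1, [0, 0, 0], [0, 0, 0]],
  [1, [0, 0, 0], [0, 0, 0]],
  [1, [0, 0, 0], [0, 0, 0]],
  [1, [0, 0, 0], [0, 0, 0]],
  [1, [0, 0, 0], [0, 0, 0]],
])

```text
time_s: 7.07
eef_pos: [452.5, -209.6, 184.7]
ee_rot: [-0.063, 0.107, 0.992, 0.007]
force: [-0.1, 0.7, -3.4]
grip_width: 0.63
grip_force: 85.8
```

```bash
python3 p.py
```

```text
7.0667 [ 452.5 -209.6  184.7] x [-0.969  0.212  0.126] F [-0.13  0.72 -3.42] M [-0.046 -0.152  0.017] Mtool [ 0.015 -0.158 -0.015] grip 0.63 85.81470608711243 [-0.64  0.37  1.55 -0.05  1.34 -1.98]
```

Call:
servo_tool([
  [1, [0, 0, 0], [0, 0.9, 0]],
  [1, [0, 0, 0], [0, 0.9, 0]],
  [1, [0, 0, 0], [0, 0.9, 0]],
  [1, [0, 0, 0], [0, 0.9, 0]],
  [1, [0, 0, 0], [0, 0.7, 0]],
  [1, [0, 0, 0], [0, 0, 0]],
  [1, [0, 0, 0], [0, 0, 0]],
  [1, [0, 0, 0], [0, 0, 0]],
  [1, [0, 0, 0], [0, 0, 0]],
])

```text
time_s: 7.82
eef_pos: [452.7, -209.7, 185.2]
ee_rot: [-0.282, 0.103, 0.953, 0.031]
force: [-0.6, 0.1, -3.3]
grip_width: 0.636
grip_force: 85.8
```

```bash
python3 p.py
```

```text
7.8167 [ 452.7 -209.7  185.2] x [-0.82   0.179  0.544] F [-0.55  0.09 -3.32] M [-0.087 -0.556 -0.034] Mtool [-0.047 -0.561  0.01 ] grip 0.636 85.84947466850281 [-0.57  0.63  1.25 -0.2   1.81 -1.92]
```

Red stays silent: its moment is linear in the tilt, with no ±0.08 N m step. I'll level it and set it back.

Call:
servo_tool([
  [1, [0, 0, 0], [0, -0.95, 0]],
  [1, [0, 0, 0], [0, -0.95, 0]],
  [1, [0, 0, 0], [0, -0.95, 0]],
  [1, [0, 0, 0], [0, -0.95, 0]],
  [1, [0, 0, 0], [0, -0.9, 0]],
  [1, [0, 0, 0], [0, -0.9, 0]],
  [1, [0, 0, 0], [0, 0, 0]],
  [1, [0, 0, 0.03], [0, 0, 0]],
  [1, [0, 0, 0.03], [0, 0, 0]],
  [1, [0, 0, 0.03], [0, 0, 0]],
])

```text
time_s: 8.65
eef_pos: [453.7, -209.9, 94.2]
ee_rot: [0.004, 0.107, 0.994, -0.0]
force: [0.7, -0.7, -3.7]
grip_width: 0.635
grip_force: 85.9
```

Call:
servo_tool([
  [1, [0, 0, 0.03], [0, 0, 0]],
  [1, [0, 0, 0.03], [0, 0, 0]],
  [1, [0, 0, 0.015], [0, 0, 0]],
  [1, [0, 0, 0.01], [0, 0, 0]],
  [1, [0, 0, 0.003], [0, 0, 0]],
  [1, [0, 0, 0.001], [0, 0, 0]],
  [1, [0, 0, 0], [0, 0, 0]],
])

```text
time_s: 9.23
eef_pos: [454.2, -209.5, 6.9]
ee_rot: [0.003, 0.107, 0.994, 0.0]
force: [-5.3, 3.9, 8.4]
grip_width: 0.63
grip_force: 87.4
```

```bash
python3 p.py
```

```text
9.2333 [ 454.2 -209.5    6.9] x [-0.977  0.213 -0.006] F [-5.32  3.94  8.44] M [1.043 1.002 0.167] Mtool [-0.807  1.201 -0.16 ] grip 0.63 87.38034009933472 [-0.67  0.56  1.8   0.01  0.77 -2.03]
```

Call:
servo_tool([
  [-1, [0, 0, 0], [0, 0, 0]],
  [-1, [0, 0, 0], [0, 0, 0]],
  [-1, [0, 0, 0], [0, 0, 0]],
  [-1, [0, 0, 0], [0, 0, 0]],
  [-1, [0, 0, -0.03], [0, 0, 0]],
  [-1, [0, 0, -0.03], [0, 0, 0]],
  [-1, [0, 0, -0.03], [0, 0, 0]],
  [-1, [0, 0, -0.03], [0, 0, 0]],
  [-1, [0, 0, -0.03], [0, 0, 0]],
  [-1, [0, 0, -0.015], [0, 0, 0]],
])

```text
time_s: 10.07
eef_pos: [453.8, -210.3, 174.2]
ee_rot: [0.006, 0.107, 0.994, -0.001]
force: [0.6, -0.7, 1.7]
grip_width: 1.0
grip_force: 0.0
```

Call:
servo_tool([
  [-1, [0.002, 0.0306, 0], [0, 0, 0.18]],
  [-1, [0.002, 0.0306, 0], [0, 0, 0]],
  [-1, [0.002, 0.0306, 0], [0, 0, 0]],
  [-1, [0.002, 0.0306, 0], [0, 0, 0]],
  [-1, [0.002, 0.0306, 0], [0, 0, 0]],
  [-1, [0.002, 0.0306, 0], [0, 0, 0]],
  [-1, [0.002, 0.0306, 0], [0, 0, 0]],
  [-1, [0, 0, 0], [0, 0, 0]],
  [-1, [0, 0, 0], [0, 0, 0]],
])

```text
time_s: 10.82
eef_pos: [488.5, 3.1, 170.7]
ee_rot: [0.004, 0.115, 0.993, -0.0]
force: [-0.1, -0.4, 0.5]
grip_width: 1.003
grip_force: 0.0
```

```bash
python3 -c "
from h import *
wm((486,2),'w_yel')"
```

```text
centre 486.1 2.0 size 55.8 127.6 ang 166.8 tool x ang 166.8 shift to grasp (tool) [  3.4  -1.8 166.7] turn deg tool z -0.0 t 10.8167 [488.5   3.1 170.7]
```

View pics/w_yel.png

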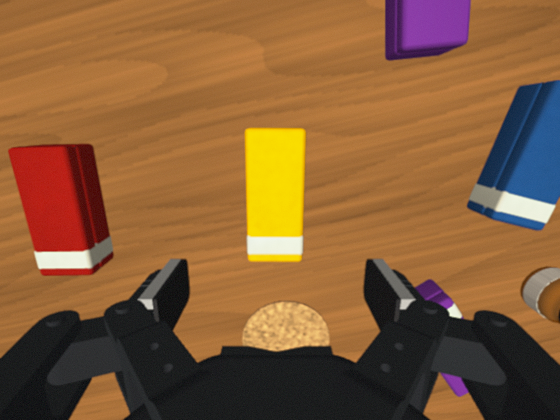

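The red tin stands flat at (60,205), and yellow is centred at (275,195) with its band toward the gripper. I'll grip yellow and lift it.

Call:
servo_tool([
  [-1, [0.0034, -0.0018, 0.0278], [0, 0, 0]],
  [-1, [0, 0, 0.0278], [0, 0, 0]],
  [-1, [0, 0, 0.0278], [0, 0, 0]],
  [-1, [0, 0, 0.0278], [0, 0, 0]],
  [-1, [0, 0, 0.0278], [0, 0, 0]],
  [-1, [0, 0, 0.0268], [0, 0, 0]],
  [-1, [0, 0, 0], [0, 0, 0]],
  [1, [0, 0, 0], [0, 0, 0]],
  [1, [0, 0, 0], [0, 0, 0]],
  [1, [0, 0, 0], [0, 0, 0]],
])

```text
time_s: 11.7
eef_pos: [487.3, 0.5, 6.8]
ee_rot: [0.006, 0.117, 0.993, -0.0]
force: [0.6, 0.4, -1.3]
grip_width: 0.637
grip_force: 84.2
```

Call:
servo_tool([
  [1, [0, 0, 0], [0, 0, 0]],
  [1, [0, 0, 0], [0, 0, 0]],
  [1, [0, 0, 0], [0, 0, 0]],
])

```text
time_s: 11.95
eef_pos: [487.3, 0.5, 6.8]
ee_rot: [0.006, 0.117, 0.993, -0.0]
force: [-0.9, -1.1, 6.0]
grip_width: 0.637
grip_force: 85.0
```

Call:
servo_tool([
  [1, [0, 0, -0.02], [0, 0, 0]],
  [1, [0, 0, -0.025], [0, 0, 0]],
  [1, [0, 0, -0.03], [0, 0, 0]],
  [1, [0, 0, -0.03], [0, 0, 0]],
  [1, [0, 0, -0.03], [0, 0, 0]],
  [1, [0, 0, -0.025], [0, 0, 0]],
  [1, [0, 0, -0.02], [0, 0, 0]],
  [1, [0, 0, 0], [0, 0, 0]],
  [1, [0, 0, 0], [0, 0, 0]],
  [1, [0, 0, 0], [0, 0, 0]],
])

```text
time_s: 12.78
eef_pos: [483.9, 1.3, 183.8]
ee_rot: [0.003, 0.117, 0.993, 0.0]
force: [-0.3, 0.1, -3.0]
grip_width: 0.63
grip_force: 85.5
```

```bash
python3 p.py
```

```text
12.7833 [483.9   1.3 183.8] x [-0.973  0.231 -0.006] F [-0.33  0.06 -2.96] M [ 0.02   0.002 -0.02 ] Mtool [-0.018  0.007  0.02 ] grip 0.63 85.5209755897522 [-0.24  0.26  1.69  0.    1.18 -1.58]
```

Same shake sequence: up 36°, up 12°, down 8°, down 33°.

Call:
servo_tool([
  [1, [0, 0, 0], [0, -0.9, 0]],
  [1, [0, 0, 0], [0, -0.9, 0]],
  [1, [0, 0, 0], [0, -0.9, 0]],
  [1, [0, 0, 0], [0, -0.9, 0]],
  [1, [0, 0, 0], [0, -0.9, 0]],
  [1, [0, 0, 0], [0, -0.9, 0]],
  [1, [0, 0, 0], [0, -0.6, 0]],
  [1, [0, 0, 0], [0, 0, 0]],
  [1, [0, 0, 0], [0, 0, 0]],
  [1, [0, 0, 0], [0, 0, 0]],
])

```text
time_s: 13.62
eef_pos: [484.8, 1.0, 184.5]
ee_rot: [0.31, 0.111, 0.944, -0.036]
force: [0.6, 0.1, -2.6]
grip_width: 0.635
grip_force: 85.4
```

Call:
servo_tool([
  [1, [0, 0, 0], [0, 0, 0]],
  [1, [0, 0, 0], [0, 0, 0]],
  [1, [0, 0, 0], [0, 0, 0]],
])

```text
time_s: 13.87
eef_pos: [484.8, 1.0, 184.8]
ee_rot: [0.311, 0.111, 0.943, -0.036]
force: [0.9, 0.7, -2.8]
grip_width: 0.634
grip_force: 85.4
```

```bash
python3 p.py
```

```text
13.8667 [484.8   1.  184.8] x [-0.783  0.187 -0.594] F [ 0.88  0.68 -2.84] M [0.155 0.469 0.002] Mtool [-0.035  0.492  0.024] grip 0.634 85.42196989059448 [-0.24  0.02  2.13  0.02  0.36 -1.6 ]
```

Call:
servo_tool([
  [1, [0, 0, 0], [0, 0.9, 0]],
  [1, [0, 0, 0], [0, 0.9, 0]],
  [1, [0, 0, 0], [0, 0.9, 0]],
  [1, [0, 0, 0], [0, 0.9, 0]],
  [1, [0, 0, 0], [0, 0.4, 0]],
  [1, [0, 0, 0], [0, 0, 0]],
  [1, [0, 0, 0], [0, 0, 0]],
  [1, [0, 0, 0], [0, 0, 0]],
  [1, [0, 0, 0], [0, 0, 0]],
])

```text
time_s: 14.62
eef_pos: [484.1, 1.3, 184.6]
ee_rot: [0.108, 0.116, 0.987, -0.012]
force: [0.6, -0.4, -3.3]
grip_width: 0.632
grip_force: 85.5
```

```bash
python3 p.py
```

```text
14.6167 [484.1   1.3 184.6] x [-0.95   0.226 -0.216] F [ 0.64 -0.4  -3.28] M [0.047 0.187 0.008] Mtool [-0.004  0.192 -0.007] grip 0.632 85.49889922142029 [-0.24  0.16  1.84  0.    0.92 -1.58]
```

Call:
servo_tool([
  [1, [0, 0, 0], [0, 0.9, 0]],
  [1, [0, 0, 0], [0, 0.9, 0]],
  [1, [0, 0, 0], [0, 0.9, 0]],
  [1, [0, 0, 0], [0, 0.6, 0]],
  [1, [0, 0, 0], [0, 0, 0]],
  [1, [0, 0, 0], [0, 0, 0]],
  [1, [0, 0, 0], [0, 0, 0]],
  [1, [0, 0, 0], [0, 0, 0]],
  [1, [0, 0, 0], [0, 0, 0]],
])

```text
time_s: 15.37
eef_pos: [484.2, 1.3, 185.0]
ee_rot: [-0.063, 0.116, 0.991, 0.008]
force: [0.1, 0.6, -2.2]
grip_width: 0.634
grip_force: 85.4
```

```bash
python3 p.py
```

```text
15.3667 [484.2   1.3 185. ] x [-0.965  0.229  0.126] F [ 0.14  0.65 -2.21] M [-0.007 -0.104  0.035] Mtool [-0.012 -0.103 -0.037] grip 0.634 85.4499077796936 [-0.24  0.34  1.6   0.    1.34 -1.58]
```

Call:
servo_tool([
  [1, [0, 0, 0], [0, 0.9, 0]],
  [1, [0, 0, 0], [0, 0.9, 0]],
  [1, [0, 0, 0], [0, 0.9, 0]],
  [1, [0, 0, 0], [0, 0.9, 0]],
  [1, [0, 0, 0], [0, 0.7, 0]],
  [1, [0, 0, 0], [0, 0, 0]],
  [1, [0, 0, 0], [0, 0, 0]],
  [1, [0, 0, 0], [0, 0, 0]],
  [1, [0, 0, 0], [0, 0, 0]],
])

```text
time_s: 16.12
eef_pos: [484.4, 1.3, 185.4]
ee_rot: [-0.282, 0.111, 0.952, 0.034]
force: [-0.5, -0.6, -2.9]
grip_width: 0.631
grip_force: 85.5
```

```bash
python3 p.py
```

```text
16.1167 [484.4   1.3 185.4] x [-0.816  0.193  0.544] F [-0.53 -0.58 -2.94] M [-0.143 -0.507 -0.009] Mtool [ 0.014 -0.526  0.018] grip 0.631 85.46080827713013 [-0.24  0.59  1.31 -0.    1.82 -1.58]
```

Yellow is silent too: M/sinθ is constant at about 0.9. I'll put it back.

Call:
servo_tool([
  [1, [0, 0, 0], [0, -0.95, 0]],
  [1, [0, 0, 0], [0, -0.95, 0]],
  [1, [0, 0, 0], [0, -0.95, 0]],
  [1, [0, 0, 0], [0, -0.95, 0]],
  [1, [0, 0, 0], [0, -0.9, 0]],
  [1, [0, 0, 0], [0, -0.9, 0]],
  [1, [0, 0, 0], [0, 0, 0]],
  [1, [0, 0, 0.03], [0, 0, 0]],
  [1, [0, 0, 0.03], [0, 0, 0]],
  [1, [0, 0, 0.03], [0, 0, 0]],
])

```text
time_s: 16.95
eef_pos: [485.4, 1.0, 94.4]
ee_rot: [0.004, 0.117, 0.993, 0.0]
force: [0.3, -0.9, -3.3]
grip_width: 0.634
grip_force: 85.4
```

Call:
servo_tool([
  [1, [0, 0, 0.03], [0, 0, 0]],
  [1, [0, 0, 0.03], [0, 0, 0]],
  [1, [0, 0, 0.015], [0, 0, 0]],
  [1, [0, 0, 0.01], [0, 0, 0]],
  [1, [0, 0, 0.004], [0, 0, 0]],
  [1, [0, 0, 0.001], [0, 0, 0]],
  [1, [0, 0, 0], [0, 0, 0]],
])

```text
time_s: 17.53
eef_pos: [485.7, 1.1, 6.8]
ee_rot: [0.003, 0.116, 0.993, 0.0]
force: [-12.9, 1.1, 20.0]
grip_width: 0.633
grip_force: 87.7
```

```bash
python3 p.py
```

```text
17.5333 [485.7   1.1   6.8] x [-0.973  0.231 -0.006] F [-12.87   1.07  19.98] M [ 0.163  1.528 -0.03 ] Mtool [0.195 1.525 0.03 ] grip 0.633 87.66202569007874 [-0.24  0.54  1.85  0.    0.75 -1.58]
```

Call:
servo_tool([
  [-1, [0, 0, 0], [0, 0, 0]],
  [-1, [0, 0, 0], [0, 0, 0]],
  [-1, [0, 0, 0], [0, 0, 0]],
  [-1, [0, 0, 0], [0, 0, 0]],
  [-1, [0, 0, -0.03], [0, 0, 0]],
  [-1, [0, 0, -0.03], [0, 0, 0]],
  [-1, [0, 0, -0.03], [0, 0, 0]],
  [-1, [0, 0, -0.03], [0, 0, 0]],
  [-1, [0, 0, -0.03], [0, 0, 0]],
  [-1, [0, 0, -0.015], [0, 0, 0]],
])

```text
time_s: 18.37
eef_pos: [485.7, 0.9, 173.4]
ee_rot: [0.006, 0.116, 0.993, -0.0]
force: [0.2, 0.1, 0.3]
grip_width: 0.999
grip_force: 0.0
```

Call:
servo_tool([
  [-1, [0.0048, 0.0314, 0], [0, 0, 0]],
  [-1, [0.0048, 0.0314, 0], [0, 0, 0]],
  [-1, [0.0048, 0.0314, 0], [0, 0, 0]],
  [-1, [0.0048, 0.0314, 0], [0, 0, 0]],
  [-1, [0.0048, 0.0314, 0], [0, 0, 0]],
  [-1, [0.0048, 0.0314, 0], [0, 0, 0]],
  [-1, [0.0048, 0.0314, 0], [0, 0, 0]],
  [-1, [0.0048, 0.0314, 0], [0, 0, 0.81]],
  [-1, [0, 0, 0], [0, 0, 0.82]],
  [-1, [0, 0, 0], [0, 0, 0.82]],
])

```text
time_s: 19.2
eef_pos: [505.2, 256.0, 169.4]
ee_rot: [0.004, 0.243, 0.97, 0.001]
force: [0.4, -0.9, -0.5]
grip_width: 1.002
grip_force: 0.0
```

Call:
servo_tool([
  [-1, [0, 0, 0], [0, 0, 0]],
  [-1, [0, 0, 0], [0, 0, 0]],
])

```text
time_s: 19.37
eef_pos: [505.4, 254.4, 169.7]
ee_rot: [0.004, 0.241, 0.97, 0.001]
force: [0.0, -0.2, -0.8]
grip_width: 1.001
grip_force: 0.0
```

```bash
python3 -c "
from h import *
wm((507,254),'w_blue')"
```

```text
centre 508.0 254.3 size 55.8 128.3 ang 153.2 tool x ang 152.1 shift to grasp (tool) [ -1.1   0.6 165.7] turn deg tool z -1.1 t 19.3667 [505.4 254.4 169.7]
```

View pics/w_blue.png

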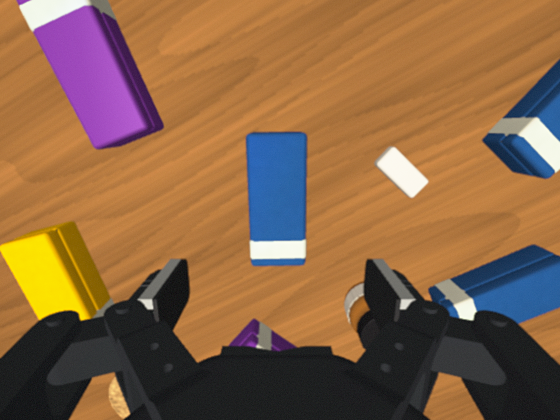

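Blue is centred at (277,198), the eraser at (402,172) is clear of the fingers, and yellow stands flat at (55,265). I'll grip blue and lift it.

Call:
servo_tool([
  [-1, [-0.0015, 0.0006, 0.0278], [0, 0, -0.18]],
  [-1, [0, 0, 0.0278], [0, 0, 0]],
  [-1, [0, 0, 0.0278], [0, 0, 0]],
  [-1, [0, 0, 0.0278], [0, 0, 0]],
  [-1, [0, 0, 0.0278], [0, 0, 0]],
  [-1, [0, 0, 0.0258], [0, 0, 0]],
  [-1, [0, 0, 0], [0, 0, 0]],
  [1, [0, 0, 0], [0, 0, 0]],
  [1, [0, 0, 0], [0, 0, 0]],
  [1, [0, 0, 0], [0, 0, 0]],
])

```text
time_s: 20.25
eef_pos: [509.6, 254.3, 7.3]
ee_rot: [0.006, 0.233, 0.972, 0.001]
force: [-1.0, -0.2, -0.6]
grip_width: 0.635
grip_force: 84.4
```

Call:
servo_tool([
  [1, [0, 0, 0], [0, 0, 0]],
  [1, [0, 0, 0], [0, 0, 0]],
  [1, [0, 0, 0], [0, 0, 0]],
])

```text
time_s: 20.5
eef_pos: [509.6, 254.4, 7.2]
ee_rot: [0.006, 0.233, 0.972, 0.001]
force: [-1.7, -0.7, 7.1]
grip_width: 0.632
grip_force: 85.6
```

Call:
servo_tool([
  [1, [0, 0, -0.02], [0, 0, 0]],
  [1, [0, 0, -0.025], [0, 0, 0]],
  [1, [0, 0, -0.03], [0, 0, 0]],
  [1, [0, 0, -0.03], [0, 0, 0]],
  [1, [0, 0, -0.03], [0, 0, 0]],
  [1, [0, 0, -0.025], [0, 0, 0]],
  [1, [0, 0, -0.02], [0, 0, 0]],
  [1, [0, 0, 0], [0, 0, 0]],
  [1, [0, 0, 0], [0, 0, 0]],
  [1, [0, 0, 0], [0, 0, 0]],
])

```text
time_s: 21.33
eef_pos: [506.2, 254.0, 183.5]
ee_rot: [0.003, 0.233, 0.972, -0.0]
force: [-0.5, 0.4, -5.0]
grip_width: 0.633
grip_force: 86.0
```

```bash
python3 p.py
```

```text
21.3333 [506.2 254.  183.5] x [-0.891  0.454 -0.006] F [-0.53  0.44 -5.04] M [-0.048  0.    -0.016] Mtool [ 0.043 -0.022  0.016] grip 0.633 86.00715637207031 [ 0.26  0.44  1.44 -0.    1.25 -0.84]
```

Call:
servo_tool([
  [1, [0, 0, 0], [0, -0.9, 0]],
  [1, [0, 0, 0], [0, -0.9, 0]],
  [1, [0, 0, 0], [0, -0.9, 0]],
  [1, [0, 0, 0], [0, -0.9, 0]],
  [1, [0, 0, 0], [0, -0.9, 0]],
  [1, [0, 0, 0], [0, -0.9, 0]],
  [1, [0, 0, 0], [0, -0.6, 0]],
  [1, [0, 0, 0], [0, 0, 0]],
  [1, [0, 0, 0], [0, 0, 0]],
  [1, [0, 0, 0], [0, 0, 0]],
])

```text
time_s: 22.17
eef_pos: [507.0, 254.1, 184.3]
ee_rot: [0.303, 0.222, 0.924, -0.072]
force: [-1.1, -0.4, -2.5]
grip_width: 0.634
grip_force: 87.4
```

Call:
servo_tool([
  [1, [0, 0, 0], [0, 0, 0]],
  [1, [0, 0, 0], [0, 0, 0]],
  [1, [0, 0, 0], [0, 0, 0]],
])

```text
time_s: 22.42
eef_pos: [507.2, 253.9, 185.0]
ee_rot: [0.304, 0.223, 0.924, -0.072]
force: [-0.4, 0.1, -4.3]
grip_width: 0.633
grip_force: 87.3
```

```bash
python3 p.py
```

```text
22.4167 [507.2 253.9 185. ] x [-0.716  0.368 -0.593] F [-0.4   0.12 -4.32] M [ 0.236  0.456 -0.001] Mtool [-0.     0.513  0.004] grip 0.633 87.32420682907104 [ 0.48  0.34  1.73 -0.73  0.81 -0.18]
```

Call:
servo_tool([
  [1, [0, 0, 0], [0, 0.9, 0]],
  [1, [0, 0, 0], [0, 0.9, 0]],
  [1, [0, 0, 0], [0, 0.9, 0]],
  [1, [0, 0, 0], [0, 0.9, 0]],
  [1, [0, 0, 0], [0, 0.4, 0]],
  [1, [0, 0, 0], [0, 0, 0]],
  [1, [0, 0, 0], [0, 0, 0]],
  [1, [0, 0, 0], [0, 0, 0]],
  [1, [0, 0, 0], [0, 0, 0]],
])

```text
time_s: 23.17
eef_pos: [506.4, 254.5, 184.7]
ee_rot: [0.106, 0.232, 0.967, -0.024]
force: [-1.1, -0.4, -5.5]
grip_width: 0.631
grip_force: 87.2
```

```bash
python3 p.py
```

```text
23.1667 [506.4 254.5 184.7] x [-0.87   0.443 -0.216] F [-1.07 -0.41 -5.45] M [-0.022  0.005  0.006] Mtool [ 0.02  -0.006 -0.011] grip 0.631 87.20520973205566 [ 0.33  0.38  1.54 -0.18  1.07 -0.7 ]
```

Call:
servo_tool([
  [1, [0, 0, 0], [0, 0.9, 0]],
  [1, [0, 0, 0], [0, 0.9, 0]],
  [1, [0, 0, 0], [0, 0.9, 0]],
  [1, [0, 0, 0], [0, 0.6, 0]],
  [1, [0, 0, 0], [0, 0, 0]],
  [1, [0, 0, 0], [0, 0, 0]],
  [1, [0, 0, 0], [0, 0, 0]],
  [1, [0, 0, 0], [0, 0, 0]],
  [1, [0, 0, 0], [0, 0, 0]],
])

```text
time_s: 23.92
eef_pos: [506.4, 254.7, 185.1]
ee_rot: [-0.062, 0.232, 0.971, 0.016]
force: [-0.9, 0.3, -3.5]
grip_width: 0.634
grip_force: 87.4
```

```bash
python3 p.py
```

```text
23.9167 [506.4 254.7 185.1] x [-0.884  0.449  0.127] F [-0.94  0.33 -3.46] M [-0.09  -0.043  0.006] Mtool [ 0.061 -0.079  0.002] grip 0.634 87.40063905715942 [ 0.22  0.49  1.38  0.09  1.38 -0.9 ]
```

Call:
servo_tool([
  [1, [0, 0, 0], [0, 0.9, 0]],
  [1, [0, 0, 0], [0, 0.9, 0]],
  [1, [0, 0, 0], [0, 0.9, 0]],
  [1, [0, 0, 0], [0, 0.9, 0]],
  [1, [0, 0, 0], [0, 0.7, 0]],
  [1, [0, 0, 0], [0, 0, 0]],
  [1, [0, 0, 0], [0, 0, 0]],
  [1, [0, 0, 0], [0, 0, 0]],
  [1, [0, 0, 0], [0, 0, 0]],
])

```text
time_s: 24.67
eef_pos: [506.6, 254.8, 185.6]
ee_rot: [-0.276, 0.223, 0.933, 0.068]
force: [0.0, 0.0, -4.4]
grip_width: 0.635
grip_force: 87.7
```

```bash
python3 p.py
```

```text
24.6667 [506.6 254.8 185.6] x [-0.748  0.378  0.545] F [ 0.01  0.02 -4.41] M [-0.229 -0.501  0.004] Mtool [-0.016 -0.551 -0.018] grip 0.635 87.73141622543335 [ 0.12  0.68  1.16  0.32  1.79 -0.99]
```

Call:
servo_tool([
  [1, [0, 0, 0], [0, 0, 0]],
  [1, [0, 0, 0], [0, 0, 0]],
])

```text
time_s: 24.83
eef_pos: [506.7, 254.6, 185.4]
ee_rot: [-0.276, 0.223, 0.932, 0.068]
force: [1.0, -0.3, -4.3]
grip_width: 0.634
grip_force: 87.7
```

```bash
python3 p.py|grep -o "x .*grip"
```

```text
x [-0.748  0.378  0.546] F [ 1.   -0.34 -4.34] M [-0.188 -0.311  0.023] Mtool [ 0.035 -0.362 -0.006] grip
```

Call:
servo_tool([
  [1, [0, 0, 0], [0, -0.6, 0]],
  [1, [0, 0, 0], [0, -0.6, 0]],
  [1, [0, 0, 0], [0, -0.6, 0]],
  [1, [0, 0, 0], [0, -0.6, 0]],
  [1, [0, 0, 0], [0, -0.6, 0]],
  [1, [0, 0, 0], [0, -0.6, 0]],
  [1, [0, 0, 0], [0, -0.6, 0]],
  [1, [0, 0, 0], [0, 0, 0]],
  [1, [0, 0, 0], [0, 0, 0]],
  [1, [0, 0, 0], [0, 0, 0]],
])

```text
time_s: 25.67
eef_pos: [506.9, 254.2, 184.9]
ee_rot: [-0.068, 0.233, 0.97, 0.018]
force: [-0.5, 0.9, -4.2]
grip_width: 0.631
grip_force: 87.8
```

Call:
servo_tool([
  [1, [0, 0, 0], [0, 0, 0]],
  [1, [0, 0, 0], [0, 0, 0]],
  [1, [0, 0, 0], [0, 0, 0]],
  [1, [0, 0, 0], [0, 0, 0]],
  [1, [0, 0, 0], [0, 0, 0]],
  [1, [0, 0, 0], [0, 0, 0]],
])

```text
time_s: 26.17
eef_pos: [507.0, 254.2, 184.9]
ee_rot: [-0.067, 0.233, 0.97, 0.018]
force: [0.6, -0.9, -3.7]
grip_width: 0.631
grip_force: 87.8
```

```bash
python3 p.py|grep -o "x .*grip"
```

```text
x [-0.883  0.449  0.139] F [ 0.62 -0.92 -3.73] M [-0.036 -0.091  0.055] Mtool [-0.002 -0.097 -0.057] grip
```

Call:
servo_tool([
  [1, [0, 0, 0], [0, 0, 0]],
  [1, [0, 0, 0], [0, 0, 0]],
])

```text
time_s: 26.33
eef_pos: [506.9, 254.2, 184.9]
ee_rot: [-0.067, 0.233, 0.97, 0.018]
force: [-0.1, 0.3, -4.5]
grip_width: 0.635
grip_force: 87.8
```

```bash
python3 p.py|grep -o "x .*grip"
```

```text
x [-0.883  0.449  0.139] F [-0.11  0.34 -4.45] M [-0.056 -0.052 -0.037] Mtool [ 0.02  -0.072  0.04 ] grip
```

Call:
servo_tool([
  [1, [0, 0, 0], [0, 0, 0]],
  [1, [0, 0, 0], [0, 0, 0]],
])

```text
time_s: 26.5
eef_pos: [506.9, 254.3, 184.9]
ee_rot: [-0.067, 0.233, 0.97, 0.018]
force: [-0.8, 0.9, -3.1]
grip_width: 0.636
grip_force: 87.8
```

```bash
python3 p.py|grep -o "x .*grip"
```

```text
x [-0.883  0.449  0.139] F [-0.81  0.92 -3.1 ] M [-0.038 -0.025  0.024] Mtool [ 0.026 -0.04  -0.021] grip
```

Call:
servo_tool([
  [1, [0, 0, 0], [0, -0.7, 0]],
  [1, [0, 0, 0], [0, -0.7, 0]],
  [1, [0, 0, 0], [0, -0.7, 0]],
  [1, [0, 0, 0], [0, -0.7, 0]],
  [1, [0, 0, 0], [0, 0, 0]],
])

```text
time_s: 26.92
eef_pos: [505.4, 255.2, 185.0]
ee_rot: [0.076, 0.232, 0.97, -0.017]
force: [-0.7, -0.1, -4.0]
grip_width: 0.634
grip_force: 87.9
```

```bash
python3 p.py|grep -o "x .*grip"
```

```text
x [-0.881  0.447 -0.155] F [-0.69 -0.14 -3.99] M [ 0.054  0.238 -0.064] Mtool [0.069 0.237 0.055] grip
```

Call:
servo_tool([
  [1, [0, 0, 0], [0, 0, 0]],
  [1, [0, 0, 0], [0, 0, 0]],
  [1, [0, 0, 0], [0, 0, 0]],
  [1, [0, 0, 0], [0, 0, 0]],
  [1, [0, 0, 0], [0, 0, 0]],
  [1, [0, 0, 0], [0, 0, 0]],
  [1, [0, 0, 0], [0, 0, 0]],
  [1, [0, 0, 0], [0, 0, 0]],
])

```text
time_s: 27.58
eef_pos: [507.0, 254.2, 184.9]
ee_rot: [0.075, 0.233, 0.969, -0.017]
force: [0.5, 0.4, -4.7]
grip_width: 0.635
grip_force: 87.7
```

```bash
python3 p.py|grep -o "x .*grip"
```

```text
x [-0.88   0.449 -0.153] F [ 0.5   0.4  -4.72] M [0.108 0.26  0.005] Mtool [ 0.021  0.281 -0.007] grip
```

Call:
servo_tool([
  [1, [0, 0, 0], [0, 0, 0]],
  [1, [0, 0, 0], [0, 0, 0]],
])

```text
time_s: 27.75
eef_pos: [506.9, 254.2, 184.9]
ee_rot: [0.075, 0.233, 0.969, -0.017]
force: [1.1, 0.3, -2.3]
grip_width: 0.634
grip_force: 87.7
```

```bash
python3 p.py|grep -o "x .*grip"
```

```text
x [-0.88   0.449 -0.153] F [ 1.1   0.32 -2.28] M [0.057 0.126 0.06 ] Mtool [-0.002  0.138 -0.06 ] grip
```

Call:
servo_tool([
  [1, [0, 0, 0], [0, 0, 0]],
  [1, [0, 0, 0], [0, 0, 0]],
])

```text
time_s: 27.92
eef_pos: [506.9, 254.2, 184.9]
ee_rot: [0.075, 0.233, 0.969, -0.017]
force: [-0.2, -0.1, -4.5]
grip_width: 0.634
grip_force: 87.7
```

```bash
python3 p.py|grep -o "x .*grip"
```

```text
x [-0.88   0.449 -0.153] F [-0.19 -0.15 -4.45] M [-0.1   -0.009  0.019] Mtool [ 0.081 -0.054 -0.032] grip
```

With the arm held still at 8°, the moment drifts from +0.28 to -0.05 N m, and at the steep tilt it goes from -0.55 to -0.36. That is the ball rolling, so blue is the one. I'll level it and take it to the mat.

Call:
servo_tool([
  [1, [0, 0, 0], [0, 0.7, 0]],
  [1, [0, 0, 0], [0, 0.7, 0]],
  [1, [-0.015, -0.0095, 0], [0, 0, 0]],
  [1, [-0.02, -0.013, 0], [0, 0, 0]],
  [1, [-0.02, -0.013, 0], [0, 0, 0]],
  [1, [-0.02, -0.013, 0], [0, 0, 0]],
  [1, [-0.02, -0.013, 0], [0, 0, 0]],
  [1, [-0.02, -0.013, 0], [0, 0, 0]],
  [1, [-0.02, -0.013, 0], [0, 0, 0]],
  [1, [-0.02, -0.013, 0], [0, 0, 0]],
])

```text
time_s: 28.75
eef_pos: [599.9, 93.2, 185.8]
ee_rot: [0.004, 0.233, 0.972, 0.001]
force: [0.3, 0.6, -3.7]
grip_width: 0.63
grip_force: 87.6
```

Call:
servo_tool([
  [1, [-0.02, -0.013, 0], [0, 0, 0]],
  [1, [-0.02, -0.013, 0], [0, 0, 0]],
  [1, [-0.02, -0.013, 0], [0, 0, 0]],
  [1, [-0.02, -0.013, 0], [0, 0, 0]],
  [1, [-0.02, -0.013, 0], [0, 0, 0]],
  [1, [-0.015, -0.0085, 0], [0, 0, 0]],
  [1, [-0.008, -0.004, 0], [0, 0, 0]],
  [1, [0, 0, 0], [0, 0, 0]],
  [1, [0, 0, 0], [0, 0, 0]],
  [1, [0, 0, 0], [0, 0, 0]],
])

```text
time_s: 29.58
eef_pos: [673.4, -29.4, 186.5]
ee_rot: [0.004, 0.233, 0.972, 0.001]
force: [-1.2, -0.1, -4.5]
grip_width: 0.635
grip_force: 87.3
```

Call:
servo_tool([
  [1, [0, 0, 0], [0, 0, 0]],
  [1, [0, 0, 0], [0, 0, 0]],
  [1, [0, 0, 0], [0, 0, 0]],
  [1, [0, 0, 0], [0, 0, 0]],
  [1, [0, 0, 0], [0, 0, 0]],
  [1, [0, 0, 0], [0, 0, 0]],
  [1, [0, 0, 0], [0, 0, 0]],
  [1, [0, 0, 0], [0, 0, 0]],
])

```text
time_s: 30.25
eef_pos: [673.8, -30.6, 186.5]
ee_rot: [0.004, 0.233, 0.972, 0.001]
force: [0.9, -1.7, -4.9]
grip_width: 0.636
grip_force: 87.9
```

```bash
python3 p.py
python3 - <<'E'
from h import *
from rig import capture
for n in("top","side"):
    c=capture(n);cv2.imwrite(f"pics/{n}1.png",cv2.cvtColor(c["pixels"],cv2.COLOR_RGB2BGR))
    if n=="top":
        W=world(c)
        for u,v in((399,236),(319,224)):print(tin(c,W,u,v))
E
```

```text
30.25 [673.8 -30.6 186.5] x [-0.891  0.454 -0.007] F [ 0.93 -1.71 -4.89] M [ 0.013 -0.023  0.014] Mtool [-0.022 -0.015 -0.014] grip 0.636 87.86613464355469 [-0.22  0.68  1.05  0.    1.41 -1.32]
[ 450.6 -208.2   45.3   54.8  127.6  -12.1]
[483.5  48.1 409.  112.6 192.5 176.1]h.py:14: RuntimeWarning: Mean of empty slice.
  wh=p[px.min(1)>130].mean(0);m=p.mean(0)
  ret = um.true_divide(
```

View pics/side1.png

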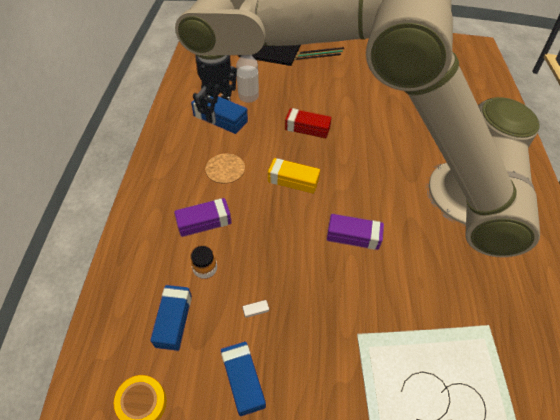

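The side view shows blue held level at (228,112), above the mat at (225,168) by parallax. Red at (308,123) and yellow at (294,175) stand flat where they began. The measured TCP is within 2 mm of the mat's centre, so I'll hand it in.

```bash
python3 -c "
from rig import *
print(finish_job())"
```

```text
the job is handed in; nothing more can be done
None
```

The job is handed in: I judged the blue tin to be the one that rattles, from its moment drifting with the arm held still, and it is held level and still over the middle of the cork mat, underside about 180 mm up; red and yellow stayed silent and are back flat where they stood.

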